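# File the middle LED driver in the bench drawer

## Task

Three white LED driver boxes that differ only in length lie on the cardboard sheet. Pull the half-shut drawer of the small grey bench unit open, lay the middle-length driver flat in the low-walled nest inside, lengthways, and slide the drawer fully shut. Leave the other two drivers and everything else on the bench where they are.

Things in the scene. Friction and masses are not known exactly. Their poses are not given: they have to be found in the camera images.
- driver_short: LED driver, a plain white closed box 85 mm long, 44 wide, 34 high, about 0.25 kg, with a thin dark-grey band near each end and a blank label on top; the shortest of the three look-alikes, which differ in length only. Origin: centre of its underside; x along its length, y across, z up. It lies flat on the board.
- driver_mid: LED driver, a plain white closed box 115 mm long, 44 wide, 34 high, about 0.25 kg, with a thin dark-grey band near each end and a blank label on top; the middle-length one of the three look-alikes, which differ in length only. Origin: centre of its underside; x along its length, y across, z up. It lies flat on the board.
- driver_long: LED driver, a plain white closed box 145 mm long, 44 wide, 34 high, about 0.25 kg, with a thin dark-grey band near each end and a blank label on top; the longest of the three look-alikes, which differ in length only. Origin: centre of its underside; x along its length, y across, z up. It lies flat on the board.
- board: Fixed cardboard sheet 240 (x) x 270 (y) x 4 mm on the bench, under the three drivers, which lie side by side about 100 mm apart across its y, roughly along its x, in any order. Origin: centre of its underside, z up. It is either on the robot's left or on its right, with the drawer unit on the other side.
- unit: Fixed low grey bench unit with one drawer, 200 mm wide, 78 high. Origin: on the bench, 130 mm in front of the middle of the shut drawer's face; x points from there into the unit (the way the drawer shuts), z up. The casing lies at x = 145 to 370 mm; under its 12 mm top plate the opening ends 66 mm above the bench. A round white downlight, 144 mm across, 28 high, is fixed on top at x = 280 mm.
- drawer (a joint): How far the drawer is open, m: 0 fully shut, 0.175 fully open (both are hard stops). It slides straight out along the unit's -x, and stays where it is left; about 1 N of friction plus 4 N per m/s. It starts 30 to 80 mm open; the whole nest is clear of the casing from about 150 mm.
- handle (a point): Middle of the drawer's handle: a level round steel bar 11 mm thick and 110 mm long, along the unit's y, 50 mm above the bench and 45 mm in front of the drawer's front face (39 mm clear between bar and face), on two stems 50 mm either side of its middle. Axes as the unit's.
- nest (a point): Centre of the nest's floor, 20 mm above the bench, 87.5 mm behind the drawer's front face, 15 mm to +y of the drawer's middle; axes as the unit's. The nest, 131 mm long (x) by 58 wide (y) inside, is bounded by dark strips 14 mm high, 5 thick. The drawer's side wall is 67 mm from this point on the +y side; a fixed row of small cartons 26 mm high begins 72 mm away on the -y side.
- drawer_front (a point): Top middle of the drawer front's outer face, 70 mm above the bench; axes as the unit's. The front is 196 mm wide and 15 thick. The drawer is 174 mm wide outside, its floor is level with the nest's, its side walls' tops are 60 mm above the bench. A driver perched on the nest's strips is too high to pass under the casing.
- post: Fixed grey square post 28 mm thick, 220 mm high, on a 50 mm foot, standing between the unit and the board towards the far side. Origin: centre of its underside.
- glue: Loose small bottle 36 mm across, 120 high, standing just beyond the board's far edge. Origin: centre of its underside. Leave it.
- tape: Loose roll of clear tape, 76 mm across, 40 high, lying flat on the bench near the robot, in the middle. Origin: centre of its underside. Leave it.
- screwdriver: Loose screwdriver 170 mm long lying on the bench along the board's near edge. Leave it.
Things that resemble listed ones, but are neither listed nor needed, are in the scene too. Leave any blue or turquoise look-alike of the driver_mid alone.

How it is judged:
On the way:
1. the middle-length driver lies flat in the nest while the drawer is open (x of driver_mid in the frame of nest between -0.012 and 0.012 m and y of driver_mid in the frame of nest between -0.012 and 0.012 m and z of driver_mid in the frame of nest between -0.006 and 0.006 m and angle between driver_mid's own z axis and vertical below 0.1 rad and angle between the x axis of driver_mid and the x axis of nest, either way round below 0.2 rad and value of joint drawer above 0.05 m), for 0.2 s.
At the end, for the whole second after the job is handed in: Middle driver at rest in the nest: centre within 12 mm in x and y, underside within 6 mm of its floor, tilt under 0.1 rad, long axis within 0.2 rad of the nest's; drawer under 5 mm open; other drivers, glue and tape within 30 mm, screwdriver within 40 mm of where they began (x of driver_mid in the frame of nest between -0.012 and 0.012 m and y of driver_mid in the frame of nest between -0.012 and 0.012 m and z of driver_mid in the frame of nest between -0.006 and 0.006 m and angle between driver_mid's own z axis and vertical below 0.1 rad and angle between the x axis of driver_mid and the x axis of nest, either way round below 0.2 rad and value of joint drawer below 0.005 m and linear speed of driver_mid below 0.02 m/s and distance of each of driver_short, driver_long, glue, tape from where it was at the start of the episode below 0.03 m and distance of screwdriver from where it was at the start of the episode below 0.04 m); the robot touches nothing.
It fails at once if another driver is moved more than 30 mm (distance of any of driver_short, driver_long from where it was at the start of the episode above 0.03 m).
It fails at once if glue bottle or tape is moved more than 30 mm, or the screwdriver more than 40 mm (distance of any of glue, tape from where it was at the start of the episode above 0.03 m or distance of screwdriver from where it was at the start of the episode above 0.04 m).
It fails at once if the glue bottle is knocked over (angle between glue's own z axis and vertical above 0.6 rad).
It also fails if it takes over 69 s, if anything falls off the work surface, if the arm or the gripper's body presses on something with over 40 N, if the wrist force passes 120 N, or if a joint passes its speed limit or range.

## Robot

A 6-joint arm with a two-finger parallel gripper is mounted at the origin on the work surface. World frame = base frame: x ahead of the robot, y to its left, z up, the work surface at z = 0. Lengths are in m, angles in rad, forces in N, time in s.
With the tool pointing down it reaches from about 0.35 to 0.975 m from the base axis. Payload 4.9 kg.
Tool frame: the origin (TCP) lies midway between the tips of the shut fingers; the grasp point (between the pads) lies 19 mm behind it (ctrl.hold_point_z is the distance from the TCP to the grasp point, in m); z points along the fingers, y is the line along which they close (so a half turn about z gives the same grasp; the last joint's range is limited). The gripper opens to 85 mm and grips with 20 to 120 N. Pads are 22 mm wide; open, the fingers measure 114 mm over their backs; the gripper's body (76 mm by 85 mm) begins 54 mm behind the grasp point. The pads swing forward as they close: fully open they stand 13 mm farther back than shut.
Start: joints at [1.229, 0.053, 1.613, -0, 1.476, -0.119], TCP at [0.138, 0.61, 0.231] pointing down, gripper open.
Joint ranges: [-3.01, 3.01], [-1.01, 2.22], [0.06, 2.58], [-1.02, 4.17], [0.09, 2.62], [-3.14, 3.14]. Speed limits (rad/s): [2.57, 2.57, 3.14, 3.14, 3.14, 3.14].

## Interface

Orientations are given as a rotation vector (axis times angle).
In Python, from station import status, viewer, finish_job, ctrl gives the robot as it stands.
- The arm moves only by the shell command python3 -m jog 'ROWS' [FORCE]. ROWS is JSON, a list of rows, each a list of 7 numbers: the turn, a rotation vector about the tool's x, y, z each as a share of 5 degrees, from -1 to 1, then the shift along the tool's x, y, z each as a share of 30 mm, from -1 to 1, then the opening, from -1 (shut) to 1 (fully open). A call has 1 to 5 rows; each row shifts and turns the commanded pose from where the row before left it, along the tool's axes as they then stand; what a row does not reach is not made up. A row lasts 1/8 s, in which the tool goes at most 62.5 mm and 10.7 degrees, less where a joint would pass 70% of its speed; a pose out of reach is approached as far as the arm can. A call with a number of a shift or a turn outside -1 to 1 is refused whole. A call with a gripper value outside its range is refused whole. The fingers move at their own pace and stop on an object; FORCE is the grip in N (left out, the last holds). Time passes only in rows, so rows that do not move let the fingers close. It gives the time, the measured TCP pose, the force, the opening and the grip force at its end, in the units of the state.
- status.get_obs(): the state, without advancing time (a new reading comes with each control period).
- viewer.get_image(name): name is "side" or "top" or "wrist"; returns a dict with "img" (420x560x3 uint8, red, green, blue), "fovy" (degrees; the focal length in pixels is half the picture's height over the tangent of half this angle, whatever the lens; pixels are square), "cx", "cy" (the principal point, pixels), "distortion" ([k1, k2, p1, p2, k3] as OpenCV has them; the pictures are not rectified), "rvec" (rotation vector, rad) and "tvec" (3), from world to camera coordinates, as OpenCV has them. Camera axes: x right, y down, z forward; pixel columns grow to the right and rows downward; lengths in m; the calibration is good to about 2 mm. A picture is of the moment at which its call begins. There is no depth.
- finish_job(): hands the job in; it is judged then, once.
The state is a dict: "t": time; "q": joint angles; "dq": joint speeds; "effort": joint torques, N m; "tool_pos": TCP position; "tool_rot": TCP orientation; "contact_force": force on the tool from outside, world axes, zero at the start; "wrist_torque": the same for the moment, N m; "opening": finger opening in m; "grip_force": force on a finger pad.
Only numpy, scipy, OpenCV 4.12 (cv2) and the standard library are available. Lean on these libraries where they do the work, as an engineer would, in place of code of your own. Each camera call takes 0.05 s, during which the arm holds its last target. There are 200 camera calls.

## Working session

There is one attempt and no reset: what is moved stays moved. The work goes in short steps, Python scripts to look and compute and a shell command to move; the robot and the scene stay as the last step left them, time stands still between calls to the robot, and variables do not carry over. Pictures are saved under pics/ and viewed, at most 10 in all, crops included, and the job is handed in when it is done.

```bash
ls; mkdir -p pics; python3 - <<'E'
from station import status, viewer, ctrl
import cv2
print(status.get_obs(), ctrl.hold_point_z)
for n in ("side","top"):
    d=viewer.get_image(n); cv2.imwrite(f"pics/{n}0.png",d["img"][:,:,::-1])
    print(n,{k:v for k,v in d.items() if k!="img"})
E
```

```text
pics
{'t': 0.0, 'q': array([ 1.22898669e+00,  5.33442798e-02,  1.61431149e+00, -1.09595587e-05,
        1.47597296e+00, -1.19000874e-01]), 'dq': array([ 0.00105674,  0.00057252, -0.00163211,  0.00077926,  0.00135337,
        0.00057113]), 'effort': array([ 8.49857752e-04, -3.93644035e+01, -3.70194519e+01,  4.43093541e-05,
        6.60609832e-03,  3.93789108e-06]), 'tool_pos': array([0.13789883, 0.60895823, 0.23006036]), 'tool_rot': array([-3.49211366e-01, -3.12166486e+00,  3.11720414e-03]), 'contact_force': array([-0.82611185, -0.2327647 ,  0.26969523]), 'wrist_torque': array([-0.0198077 ,  0.02822509, -0.0250297 ]), 'grip_force': 0.0, 'opening': 0.08539831204828607} 0.0187
side {'fovy': 50.31168689694034, 'cx': 277.9844215555764, 'cy': 210.27412794693777, 'distortion': array([-0.10501599,  0.        ,  0.        ,  0.        ,  0.        ]), 'rvec': array([ 0.52890371, -2.77546628,  1.08268934]), 'tvec': array([0.53585325, 0.13549992, 1.07160418])}
top {'fovy': 49.398469885093014, 'cx': 284.0440955831522, 'cy': 210.89581116524386, 'distortion': array([-0.15061453,  0.        ,  0.        ,  0.        ,  0.        ]), 'rvec': array([ 2.15382736, -2.13833302,  0.14066271]), 'tvec': array([0.08528893, 0.56665217, 1.15267533])}
```

View pics/top0.png

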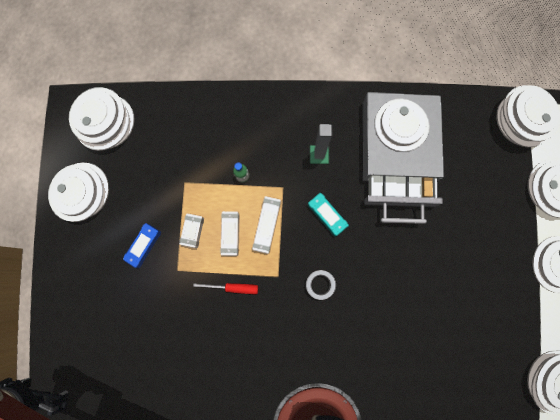

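View pics/side0.png

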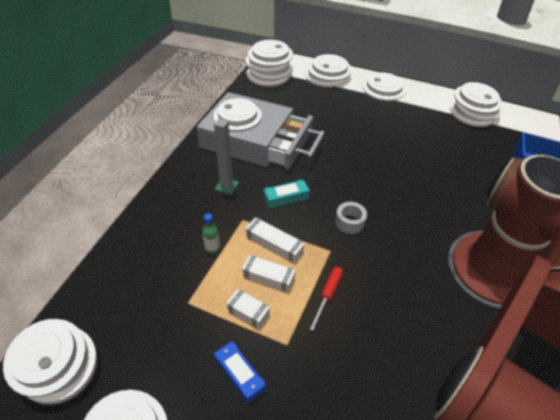

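The top view (x up, y left) shows three white driver candidates on the board: short at about (191,231), middle at (229,233) and long at (266,224). The blue (140,245) and turquoise (328,214) boxes are decoys. The unit is on the right, with the drawer handle bar at (404,220), the tape at (320,285) and the post at (322,145). The side view agrees: short (248,308), middle (268,273), long (275,239).

```bash
cat > h.py <<'E'
import numpy as np, cv2
from station import status, viewer, ctrl
def cam(n):
    d=viewer.get_image(n); f=210/np.tan(np.radians(d["fovy"])/2)
    d["K"]=np.array([[f,0,d["cx"]],[0,f,d["cy"]],[0,0,1]]); d["R"]=cv2.Rodrigues(d["rvec"])[0]
    d["C"]=-d["R"].T@d["tvec"]; return d
def ray(d,uv):
    p=cv2.undistortPoints(np.array([[uv]],float),d["K"],d["distortion"])[0,0]
    r=d["R"].T@np.array([*p,1]); return r/np.linalg.norm(r)
def plane(d,uv,z):
    r=ray(d,uv); return d["C"]+r*(z-d["C"][2])/r[2]
def tri(d1,a,d2,b):
    r1,r2=ray(d1,a),ray(d2,b); s=np.linalg.lstsq(np.c_[r1,-r2],d2["C"]-d1["C"],rcond=None)[0]
    p,q=d1["C"]+s[0]*r1,d2["C"]+s[1]*r2; return (p+q)/2,np.linalg.norm(p-q)
def proj(d,P): return cv2.projectPoints(np.array(P,float).reshape(-1,1,3),d["rvec"],d["tvec"],d["K"],d["distortion"])[0][:,0]
def tool(o=None):
    o=o or status.get_obs(); return cv2.Rodrigues(o["tool_rot"])[0],o["tool_pos"]
E
python3 - <<'E'
from h import *
np.set_printoptions(precision=4,suppress=True)
t=cam("top"); s=cam("side"); cen={}
for n,d,roi in(("top",t,(178,183,106,95)),("side",s,(185,215,150,125))):
    x,y,w,h=roi; c=d["img"][y:y+h,x:x+w]; hsv=cv2.cvtColor(c,cv2.COLOR_RGB2HSV)
    m=((hsv[...,1]<40)&(hsv[...,2]>110)).astype(np.uint8)
    for k in cv2.findContours(m,0,2)[0]:
        if cv2.contourArea(k)<60: continue
        r=cv2.minAreaRect(k+np.array([x,y])); b=cv2.boxPoints(r)
        print(n,cv2.contourArea(k),r)
        if n=="top":
            P=np.array([plane(t,p,.038) for p in b]); e=[np.linalg.norm(P[i]-P[i-1]) for i in (1,2)]
            print("   ",P.mean(0),e)
for nm,a,b in(("handle",(404,220),(0,0)),):
    print(plane(t,a,.05))
for uv,z in(((383,220),.05),((425,222),.05),((367,93),.078),((442,97),.078),((443,178),.078),((364,173),.078),((367,202),.07),((441,203),.07),((320,285),.04),((322,145),.2)): print(uv,plane(t,uv,z))
a=cv2.resize(t["img"][180:280,175:290],None,fx=4,fy=4,interpolation=2)
b=cv2.resize(t["img"][150:250,350:435+15],None,fx=4,fy=4,interpolation=2)
cv2.imwrite("pics/crop1.png",np.hstack([a,b])[:,:800,::-1])
E
```

```text
top 496.0 ((190.85459899902344, 230.23971557617188), (17.729686737060547, 32.26803207397461), 12.804265975952148)
    [0.5136 0.3333 0.038 ] [np.float64(0.08473902850205481), np.float64(0.04754443914497095)]
top 665.5 ((229.24551391601562, 233.40701293945312), (16.621788024902344, 43.239498138427734), 1.6365771293640137)
    [0.5064 0.2318 0.038 ] [np.float64(0.11318972060605152), np.float64(0.04383156778524569)]
top 846.5 ((266.2081604003906, 224.52574157714844), (16.769325256347656, 55.21833419799805), 13.392498016357422)
    [0.5306 0.1355 0.038 ] [np.float64(0.1447244679891879), np.float64(0.04414892906715888)]
side 81.0 ((318.1549377441406, 313.5710144042969), (3.636259078979492, 34.01417541503906), 24.623563766479492)
side 785.5 ((247.6758270263672, 307.3896484375), (40.9272575378418, 23.80614471435547), 31.32869529724121)
side 947.5 ((267.7000427246094, 272.4000244140625), (50.91267013549805, 22.452173233032227), 18.434947967529297)
side 1100.5 ((274.02496337890625, 238.3026123046875), (58.63748550415039, 21.93665885925293), 27.758541107177734)
[ 0.5427 -0.2233  0.05  ]
(383, 220) [ 0.5424 -0.1678  0.05  ]
(425, 222) [ 0.5378 -0.2792  0.05  ]
(367, 93) [ 0.8788 -0.1292  0.078 ]
(442, 97) [ 0.873  -0.3337  0.078 ]
(443, 178) [ 0.6497 -0.3232  0.078 ]
(364, 173) [ 0.6603 -0.1155  0.078 ]
(367, 202) [ 0.5862 -0.1231  0.07  ]
(441, 203) [ 0.5852 -0.3175  0.07  ]
(320, 285) [ 0.3748 -0.0043  0.04  ]
(322, 145) [0.698  0.0015 0.2   ]
```

View pics/crop1.png

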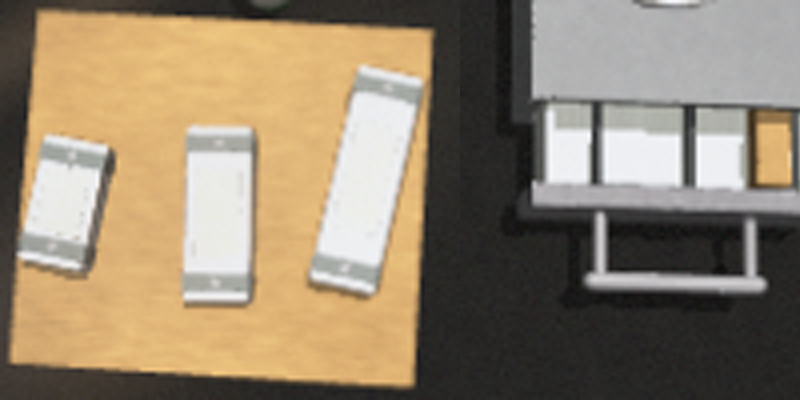

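The crop confirms it. The candidates measure 85, 113 and 145 mm, so the middle box at (229,233) is driver_mid. The drawer is about 55 mm open. I'll turn the tool for the handle and travel, looking at the driver with the wrist camera on the way.

```bash
R='[0,0,1,0,0,0,1]'
python3 -m jog '[[0,0,1,0,0,0,1],[0,0,1,0,0,0,1],[0,0,1,0,0,0,1],[0,0,1,0,0,0,1],[0,0,1,0,0,0,1]]' >/dev/null
python3 -m jog '[[0,0,1,0,0,0,1],[0,0,1,0,0,0,1],[0,0,1,0,0,0,1],[0,0,1,0,0,0,1],[0,0,1,0,0,0,1]]' >/dev/null
python3 -m jog '[[0,0,1,0,0,0,1],[0,0,1,0,0,0,1],[0,0,1,0,0,0,1],[0,0,1,0,0,0,1],[0,0,1,0,0,0,1]]'
python3 -m jog '[[0,0,1,-1,0.55,0,1],[0,0,0,-1,0.55,0,1],[0,0,0,-1,0.55,0,1],[0,0,0,-1,0.55,0,1],[0,0,0,-1,0.55,0,1]]' >/dev/null
python3 -m jog '[[0,0,0,-1,0.55,0,1],[0,0,0,-1,0.55,0,1],[0,0,0,-1,0.55,0,1],[0,0,0,-1,0.55,0,1],[0,0,0,-1,0.55,0,1]]'
python3 -m jog '[[0,0,0,-1,0.55,0,1],[0,0,0,-1,0.55,0,1],[0,0,0,0,0,0,1]]'
python3 - <<'E'
from h import *
np.set_printoptions(precision=4,suppress=True)
w=cam("wrist"); o=status.get_obs(); R,p=tool(o); print(o["t"],R,p,o["contact_force"],o["q"])
print(w["C"],w["R"][2],proj(w,[[.506,.232,.038],[.53,.135,.038],[.514,.333,.038]]))
cv2.imwrite("pics/w1.png",w["img"][:,:,::-1])
E
```

```text
t: 2.08
tool_pos: [0.138, 0.6094, 0.2309]
tool_rot: [2.181, 2.261, -0.001]
contact_force: [-0.7, -0.3, 0.3]
opening: 0.0855
grip_force: 0.0
t: 3.32
tool_pos: [0.2913, 0.3023, 0.2312]
tool_rot: [2.274, 2.167, 0.0]
contact_force: [0.1, 0.0, 0.2]
opening: 0.0855
grip_force: 0.0
t: 3.7
tool_pos: [0.3217, 0.2405, 0.2312]
tool_rot: [2.278, 2.163, 0.0]
contact_force: [0.9, -0.1, -0.3]
opening: 0.085
grip_force: 0.0
3.75 [[ 0.0505  0.9987 -0.0001]
 [ 0.9987 -0.0505  0.0004]
 [ 0.0004 -0.0001 -1.    ]] [0.3213 0.2414 0.2312] [-0.3546 -0.2639 -0.8459] [ 0.4583 -0.5286  2.099   0.0004  1.5711  0.5088]
[0.3254 0.3078 0.3741] [-0.013  -0.263  -0.9647] [[444.6326 185.4254]
 [456.471  261.2694]
 [459.091   92.747 ]]
```

View pics/w1.png

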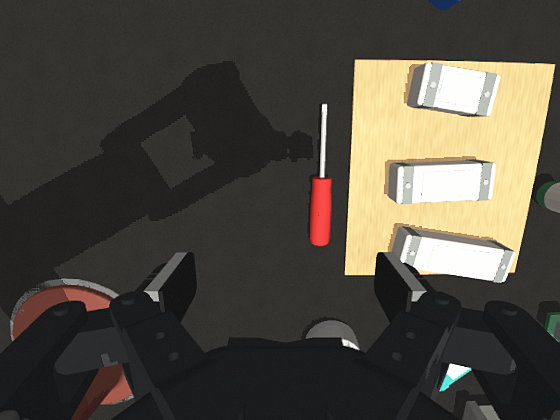

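The wrist view shows the three drivers with the middle one at (443,182), and the fingers below. Next I'll move to the drawer and take two views of it.

```bash
python3 -m jog '[[0,0,0,-1,0.52,0,1],[0,0,0,-1,0.52,0,1],[0,0,0,-1,0.52,0,1],[0,0,0,-1,0.52,0,1],[0,0,0,-1,0.52,0,1]]' >/dev/null
python3 -m jog '[[0,0,0,-1,0.52,0,1],[0,0,0,-1,0.52,0,1],[0,0,0,-1,0.52,0,1],[0,0,0,-1,0.52,0,1],[0,0,0,-1,0.52,0,1]]' >/dev/null
python3 -m jog '[[0,0,0,-1,0.52,0,1],[0,0,0,0,0,0,1]]' >/dev/null
cat > snap.py <<'E'
import sys,pickle
from h import *
w=cam(sys.argv[1]); n=sys.argv[2]; pickle.dump(w,open(n+".pkl","wb")); cv2.imwrite(f"pics/{n}.png",w["img"][:,:,::-1])
np.set_printoptions(precision=4,suppress=True); o=status.get_obs(); print(o["t"],tool(o)[1],w["C"])
E
python3 snap.py wrist w2
python3 -m jog '[[0,0,0,-1,0.52,0,1],[0,0,0,-1,0.52,0,1],[0,0,0,-1,0.52,0,1],[0,0,0,-1,0.52,0,1],[0,0,0,0,0,0,1]]'
python3 snap.py wrist w3
python3 -c "
import cv2,numpy as np
cv2.imwrite('pics/w23.png',cv2.resize(np.vstack([cv2.imread('pics/w2.png'),cv2.imread('pics/w3.png')]),None,fx=.71,fy=.71))"
```

```text
5.3 [ 0.4769 -0.0955  0.2309] [ 0.4809 -0.0292  0.3739]
t: 5.92
tool_pos: [0.5337, -0.2186, 0.231]
tool_rot: [-2.274, -2.166, -0.0]
contact_force: [0.3, -0.2, -1.3]
opening: 0.085
grip_force: 0.0
5.975 [ 0.5333 -0.2178  0.231 ] [ 0.5372 -0.1515  0.374 ]
```

View pics/w23.png

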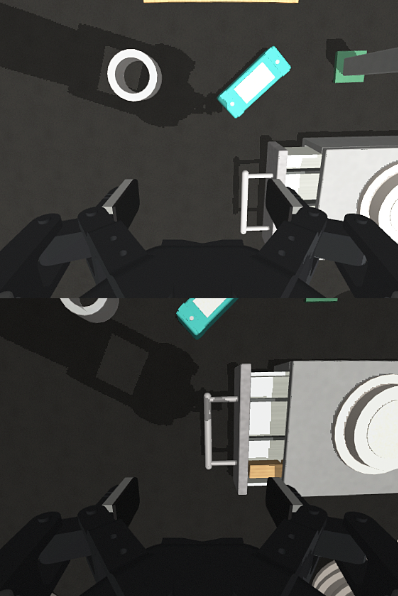

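In the stacked views (scale 0.71) the handle bar runs from (345,239) to (344,327) in w2 and from (293,137) to (293,238) in w3. The turquoise decoy and the tape are clear of it.

```bash
python3 - <<'E'
import pickle
from h import *
np.set_printoptions(precision=4,suppress=True)
L=lambda n:pickle.load(open(n+".pkl","rb"))
a,b=L("w2"),L("w3")
def ends(d,x0,x1,y0,y1):
    c=d["img"][y0:y1,x0:x1].astype(int); m=c.min(2)>110
    m=(cv2.connectedComponentsWithStats(m.astype(np.uint8))); k=1+m[2][1:,4].argmax(); y,x=np.nonzero(m[1]==k)
    print(len(x)); f=np.polyfit(y,x,1)
    return [(np.polyval(f,t)+x0,t+y0) for t in (y.min(),y.max())]
ea=ends(a,333,355,230,340); eb=ends(b,282,303,125,252); print(ea,eb)
P=[tri(a,ea[i],b,eb[i]) for i in(0,1)]; print(P, np.linalg.norm(P[0][0]-P[1][0]))
v=P[0][0]-P[1][0]; print("mid",(P[0][0]+P[1][0])/2,"yaw",np.arctan2(-v[0],v[1]))
for q in eb: print(plane(b,q,.05))
E
```

```text
864
952
[(np.float64(345.43407817072614), np.int64(240)), (np.float64(343.48893823475197), np.int64(329))] [(np.float64(292.6351384704583), np.int64(133)), (np.float64(293.6088004030104), np.int64(240))]
[(array([ 0.5446, -0.1601,  0.0506]), np.float64(0.0007819220423922941)), (array([ 0.5414, -0.2773,  0.0558]), np.float64(0.000873973102288939))] 0.11735934107490353
mid [ 0.543  -0.2187  0.0532] yaw -0.026752222194394673
[ 0.5449 -0.1599  0.05  ]
[ 0.5411 -0.2798  0.05  ]
```

```bash
python3 -m jog '[[0,0,-0.2,0.02,0.33,0,-0.08],[0,0,0,0,0,0.5,-0.08],[0,0,0,0,0,1,-0.08],[0,0,0,0,0,1,-0.08],[0,0,0,0,0,0,-0.08]]'
python3 -m jog '[[0,0,0,0,0,1,-0.08],[0,0,0,0,0,0.7,-0.08],[0,0,0,0,0,0,-0.08]]'
python3 snap.py top t2; python3 snap.py side s2
```

```text
t: 6.6
tool_pos: [0.5407, -0.2169, 0.1521]
tool_rot: [-2.249, -2.183, 0.003]
contact_force: [-0.1, -0.1, 0.5]
opening: 0.0395
grip_force: 0.0
t: 6.98
tool_pos: [0.5419, -0.218, 0.1035]
tool_rot: [-2.253, -2.185, 0.002]
contact_force: [-0.7, -0.6, 0.9]
opening: 0.0393
grip_force: 0.0
7.025 [ 0.5428 -0.2185  0.105 ] [0.4014 0.0797 1.2205]
7.075 [ 0.5435 -0.219   0.1061] [0.2901 0.7802 0.8723]
```

```bash
python3 -m jog '[[0,0,0,0,0,0.8,-0.08],[0,0,0,0,0,0.8,-0.08],[0,0,0,0,0,0.8,-0.08],[0,0,0,0,0,0,-0.08],[0,0,0,0,0,0,-0.08]]'
python3 -m jog '[[0,0,0,0,0,0,-1],[0,0,0,0,0,0,-1],[0,0,0,0,0,0,-1],[0,0,0,0,0,0,-1]]' 40
```

```text
t: 7.7
tool_pos: [0.5442, -0.2195, 0.0352]
tool_rot: [2.253, 2.185, 0.001]
contact_force: [0.7, -0.3, 0.1]
opening: 0.0396
grip_force: 0.0
t: 8.2
tool_pos: [0.544, -0.2193, 0.0349]
tool_rot: [2.254, 2.186, 0.001]
contact_force: [-1.3, 0.3, 6.1]
opening: 0.0095
grip_force: 39.2
```

```bash
python3 -m jog '[[0,0,0,0,-0.4,0,-1],[0,0,0,0,-0.8,0,-1],[0,0,0,0,-0.8,0,-1],[0,0,0,0,-0.8,0,-1],[0,0,0,0,-0.6,0,-1]]'
python3 -m jog '[[0,0,0,0,-0.2,0,-1],[0,0,0,0,0,0,-1],[0,0,0,0,0,0,-1]]'
```

```text
t: 8.82
tool_pos: [0.4413, -0.2169, 0.0349]
tool_rot: [2.252, 2.184, 0.0]
contact_force: [0.4, -2.2, 5.6]
opening: 0.0097
grip_force: 41.0
t: 9.2
tool_pos: [0.4354, -0.2168, 0.0349]
tool_rot: [2.253, 2.185, -0.001]
contact_force: [-0.9, -1.1, 7.2]
opening: 0.0094
grip_force: 41.0
```

```bash
python3 -m jog '[[0,0,0,0,-0.15,0,-1],[0,0,0,0,0,0,-1]]'
python3 -m jog '[[0,0,0,0,-0.1,0,-1],[0,0,0,0,0,0,-1]]'
```

```text
t: 9.45
tool_pos: [0.431, -0.2167, 0.0349]
tool_rot: [2.253, 2.185, -0.001]
contact_force: [-1.1, -1.7, 7.4]
opening: 0.0093
grip_force: 41.1
t: 9.7
tool_pos: [0.4282, -0.2166, 0.0349]
tool_rot: [2.253, 2.184, -0.001]
contact_force: [-0.6, -2.4, 6.7]
opening: 0.0093
grip_force: 41.0
```

```bash
python3 -m jog '[[0,0,0,0,0,0,-0.08],[0,0,0,0,0,0,-0.08],[0,0,0,0,0,0,-0.08],[0,0,0,0,0,-0.6,-0.08],[0,0,0,0,0,-0.8,-0.08]]'
python3 -m jog '[[0,0,0,0,0,-1,-0.08],[0,0,0,0,0,-1,-0.08],[0,0,0,0.3,0.5,-1,-0.08],[0,0,0,0.3,1,-1,-0.08],[0,0,0,0.3,1,-1,-0.08]]'
python3 -m jog '[[0,0,0,1,0.5,0,-0.08],[0,0,0,0,0,0,-0.08]]'
python3 snap.py wrist w4
python3 -m jog '[[0,0,0,1,0,0,1],[0,0,0,1,0,0,1],[0,0,0,1,0,0,1],[0,0,0,0,0,0,1]]'
python3 snap.py wrist w5
python3 -c "
import cv2,numpy as np
a=cv2.imread('pics/w4.png')[0:300,240:560];b=cv2.imread('pics/w5.png')[100:400,240:560]
cv2.imwrite('pics/w45.png',cv2.resize(np.hstack([a,b]),None,fx=1.25,fy=1.25))"
```

```text
t: 10.32
tool_pos: [0.4272, -0.215, 0.076]
tool_rot: [-2.254, -2.186, 0.0]
contact_force: [1.2, -0.4, 0.5]
opening: 0.0391
grip_force: 0.0
t: 10.95
tool_pos: [0.5042, -0.1903, 0.2279]
tool_rot: [2.254, 2.185, 0.001]
contact_force: [-0.0, -1.3, 0.5]
opening: 0.0394
grip_force: 0.0
t: 11.2
tool_pos: [0.5203, -0.1598, 0.227]
tool_rot: [2.251, 2.189, 0.001]
contact_force: [0.5, -0.9, 0.3]
opening: 0.0391
grip_force: 0.0
11.25 [ 0.5195 -0.1606  0.2263] [ 0.5222 -0.0924  0.3699]
t: 11.75
tool_pos: [0.5215, -0.0705, 0.2254]
tool_rot: [-2.254, -2.189, 0.001]
contact_force: [-0.4, 0.0, 0.4]
opening: 0.0855
grip_force: 0.0
11.8 [ 0.5216 -0.0714  0.2254] [ 0.5237 -0.0031  0.3682]
```

View pics/w45.png

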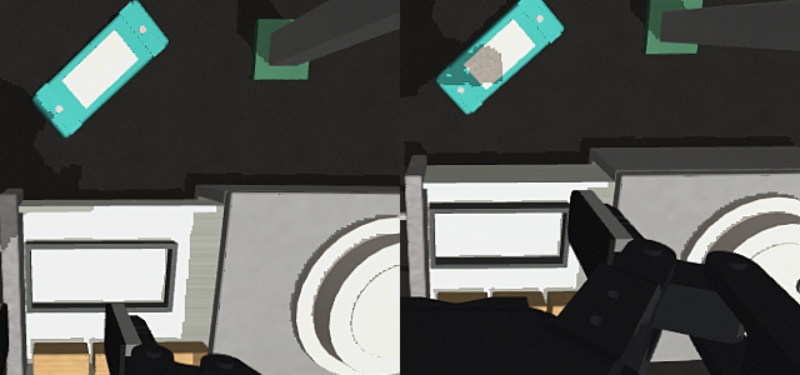

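Both views show the open drawer: the nest's white floor lies inside a dark frame, with outer corners in w4 at about (262,194), (381,194), (376,248) and (262,250). The cartons are below it, and the casing is clear.

```bash
python3 - <<'E'
import pickle
from h import *
np.set_printoptions(precision=4,suppress=True)
L=lambda n:pickle.load(open(n+".pkl","rb"))
a,b=L("w4"),L("w5"); Q=[]
for d,seed in((a,(318,222)),(b,(318,285))):
    m=(d["img"].min(2)>150).astype(np.uint8); l=cv2.connectedComponents(m,connectivity=4)[1]; k=l==l[seed[1],seed[0]]
    c=max(cv2.findContours(k.astype(np.uint8),0,2)[0],key=cv2.contourArea)
    print(k.sum()); ap=cv2.approxPolyDP(c,6,True)[:,0]; print(ap.tolist())
    r=cv2.boxPoints(cv2.minAreaRect(c)); r=r[np.argsort(r[:,1])]; r=np.vstack([r[:2][np.argsort(r[:2,0])],r[2:][np.argsort(r[2:,0])]]); print(r)
    q=[ap[np.argmin(((ap-p)**2).sum(1))] for p in r]; Q.append(q)   # UL UR BL BR
    for p,z in zip(q,(.034,.034,.02,.02)): print(p,plane(d,p,z))
for i in range(4): print("tri",tri(a,Q[0][i],b,Q[1][i]))
E
```

```text
4563
[[265, 199], [266, 241], [370, 241], [373, 199]]
[[265. 199.]
 [373. 199.]
 [265. 241.]
 [373. 241.]]
[265 199] [ 0.4978 -0.1745  0.034 ]
[373 199] [ 0.6224 -0.178   0.034 ]
[266 241] [ 0.4956 -0.2318  0.02  ]
[370 241] [ 0.6255 -0.2356  0.02  ]
3412
[[369, 271], [268, 271], [268, 304], [367, 303]]
[[267.4925 271.0078]
 [368.9761 269.4465]
 [268.0225 305.4612]
 [369.5061 303.8999]]
[268 271] [ 0.4981 -0.1756  0.034 ]
[369 271] [ 0.6223 -0.1795  0.034 ]
[268 304] [ 0.4949 -0.2312  0.02  ]
[367 303] [ 0.6262 -0.2339  0.02  ]
tri (array([ 0.4982, -0.1735,  0.0381]), np.float64(0.00032872113988922794))
tri (array([ 0.6207, -0.1765,  0.0396]), np.float64(6.033832701364502e-05))
tri (array([ 0.495 , -0.2327,  0.0176]), np.float64(0.000738290488500331))
tri (array([ 0.628 , -0.2386,  0.0129]), np.float64(0.0006033794523731574))
```

```bash
python3 -m jog '[[0,0,0,1,0.1,0,1],[0,0,0,1,0.1,0,1],[0,0,0,1,0.1,0,1],[0,0,0,1,0.1,0,1],[0,0,0,1,0.1,0,1]]' >/dev/null
python3 -m jog '[[0,0,0,1,0.1,0,1],[0,0,0,1,0.1,0,1],[0,0,0,1,0.1,0,1],[0,0,0,1,0.1,0,1],[0,0,0,1,0.1,0,1]]' >/dev/null
python3 -m jog '[[0,0,-1,0,0,0,1],[0,0,-1,0,0,0,1],[0,0,-1,0,0,0,1],[0,0,-1,0,0,0,1],[0,0,-1,0,0,0,1]]'
python3 -m jog '[[0,0,-1,0,0,0,1],[0,0,-1,0,0,0,1],[0,0,-1,0,0,0,1],[0,0,-1,0,0,0,1],[0,0,-1,0,0,0,1]]' >/dev/null
python3 -m jog '[[0,0,-1,0,0,0,1],[0,0,-1,0,0,0,1],[0,0,-1,0,0,0,1],[0,0,-1,0,0,0,1],[0,0,-1,0,0,0,1]]' >/dev/null
python3 -m jog '[[0,0,-1,0,0,0,1],[0,0,-1,0,0,0,1],[0,0,-1,0,0,0,1],[0,0,0,0,0,0,1]]'
python3 snap.py wrist w6
python3 -m jog '[[0,0,0,1,0,0,1],[0,0,0,1,0,0,1],[0,0,0,0,0,0,1]]'
python3 snap.py wrist w7
python3 -c "
import cv2,numpy as np
a=cv2.imread('pics/w6.png')[:,80:480];b=cv2.imread('pics/w7.png')[:,80:480]
cv2.imwrite('pics/w67.png',np.hstack([a,b]))"
```

```text
t: 13.68
tool_pos: [0.5619, 0.2261, 0.2252]
tool_rot: [1.727, 2.624, -0.001]
contact_force: [-0.2, 0.5, -0.3]
opening: 0.0855
grip_force: 0.0
t: 15.42
tool_pos: [0.5618, 0.2264, 0.2252]
tool_rot: [-0.053, -3.141, 0.001]
contact_force: [-0.2, 0.6, 0.1]
opening: 0.0854
grip_force: 0.0
15.475 [0.5617 0.2266 0.2252] [0.4958 0.2297 0.3681]
t: 15.85
tool_pos: [0.5004, 0.2293, 0.2253]
tool_rot: [0.05, 3.141, -0.0]
contact_force: [0.6, -0.0, 0.2]
opening: 0.0856
grip_force: 0.0
15.9 [0.5013 0.2293 0.2255] [0.4343 0.2325 0.3682]
```

View pics/w67.png

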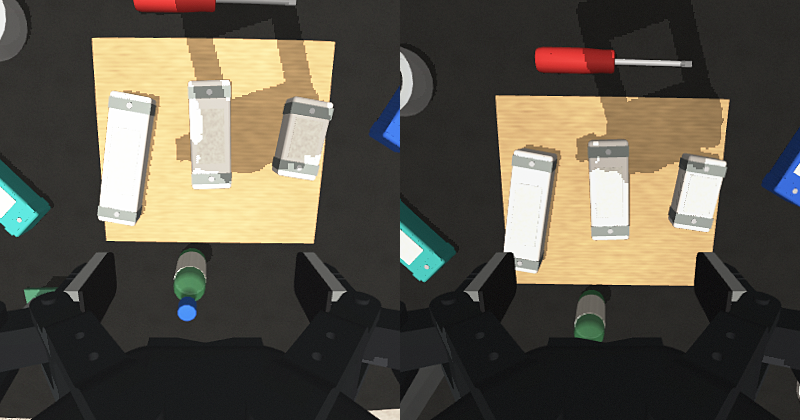

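In w6 the middle driver spans (269,82) to (312,188), with the long one to its left and the short one to its right. In w7 it spans (269,141) to (310,239). The arm's shadow falls partly across it.

```bash
python3 - <<'E'
import pickle
from h import *
np.set_printoptions(precision=4,suppress=True)
L=lambda n:pickle.load(open(n+".pkl","rb"))
a,b=L("w6"),L("w7"); Q=[]
for d,(x0,y0,x1,y1) in((a,(255,65,330,205)),(b,(255,125,330,255))):
    h=cv2.cvtColor(d["img"],cv2.COLOR_RGB2HSV)[y0:y1,x0:x1]
    m=((h[...,1]<65)&(h[...,2]>70)).astype(np.uint8); m=cv2.morphologyEx(m,cv2.MORPH_CLOSE,np.ones((5,5))); m=cv2.morphologyEx(m,cv2.MORPH_OPEN,np.ones((5,5)))
    c=max(cv2.findContours(m,0,2)[0],key=cv2.contourArea)+np.array([x0,y0])
    r=cv2.minAreaRect(c); print(r,cv2.contourArea(c)); r=cv2.boxPoints(r)
    r=r[np.argsort(r[:,1])]; r=np.vstack([r[:2][np.argsort(r[:2,0])],r[2:][np.argsort(r[2:,0])]])
    P=np.array([plane(d,p,.038) for p in r]); Q.append(r); print(P, P.mean(0))
    print("L",np.linalg.norm(P[0]-P[2]),"W",np.linalg.norm(P[0]-P[1]),"yaw",[np.arctan2(*(P[i]-P[i+2])[1::-1]) for i in(0,1)])
T=[tri(a,Q[0][i],b,Q[1][i]) for i in range(4)]; print(T,np.mean([t[0] for t in T],0))
E
```

```text
((289.48333740234375, 134.03428649902344), (108.18619537353516, 42.14500427246094), 89.34893798828125) 4295.5
[[0.4502 0.2132 0.038 ]
 [0.4512 0.2565 0.038 ]
 [0.5638 0.2092 0.038 ]
 [0.5648 0.2564 0.038 ]] [0.5075 0.2338 0.038 ]
L 0.11358539515218728 W 0.04333739529461825 yaw [np.float64(3.1069595020669154), np.float64(3.1406546096210124)]
((288.0, 189.0), (100.0, 40.0), 90.0) 3771.0
[[0.4483 0.2136 0.038 ]
 [0.4496 0.2566 0.038 ]
 [0.5628 0.2084 0.038 ]
 [0.5643 0.2553 0.038 ]] [0.5062 0.2334 0.038 ]
L 0.11467958942959863 W 0.042984977329162795 yaw [np.float64(3.0960003495094024), np.float64(3.1302760919176853)]
[(array([0.4487, 0.2128, 0.027 ]), np.float64(0.00033297557691953716)), (array([0.45  , 0.2572, 0.0292]), np.float64(2.325666643580549e-05)), (array([0.5647, 0.2085, 0.0332]), np.float64(0.0009346400668295471)), (array([0.5651, 0.256 , 0.036 ]), np.float64(0.00116456294620396))] [0.5071 0.2336 0.0313]
```

```bash
python3 -m jog '[[0,0,0,-0.2,0.15,0.5,0.5],[0,0,0,0,0,1,0.5],[0,0,0,0,0,1,0.5],[0,0,0,0,0,1,0.5],[0,0,0,0,0,1,0.5]]'
python3 -m jog '[[0,0,0,0,0,0.8,0.5],[0,0,0,0,0,0,0.5],[0,0,0,0,0,0,0.5]]'
```

```text
t: 16.52
tool_pos: [0.508, 0.2338, 0.0879]
tool_rot: [-0.05, -3.14, 0.001]
contact_force: [0.6, -0.1, 0.3]
opening: 0.0641
grip_force: 0.0
t: 16.9
tool_pos: [0.5083, 0.2341, 0.0666]
tool_rot: [0.049, 3.141, 0.0]
contact_force: [0.0, 0.1, -0.1]
opening: 0.0639
grip_force: 0.0
```

```bash
python3 -m jog '[[0,0,0,0,0,0.6,0.5],[0,0,0,0,0,0.6,0.5],[0,0,0,0,0,0.45,0.5],[0,0,0,0,0,0,0.5],[0,0,0,0,0,0,0.5]]'
python3 -m jog '[[0,0,0,0,0,0,-0.2],[0,0,0,0,0,0,-0.2],[0,0,0,0,0,0,-0.2],[0,0,0,0,0,0,-0.2],[0,0,0,0,0,0,-0.2]]' 50
```

```text
t: 17.52
tool_pos: [0.5077, 0.2341, 0.017]
tool_rot: [0.048, 3.141, 0.0]
contact_force: [-0.5, 0.6, 0.7]
opening: 0.0638
grip_force: 0.0
t: 18.15
tool_pos: [0.5085, 0.2343, 0.018]
tool_rot: [0.048, 3.139, 0.001]
contact_force: [-1.7, 0.5, 5.7]
opening: 0.0426
grip_force: 53.8
```

```bash
python3 -m jog '[[0,0,0,0,0,-0.4,-0.2],[0,0,0,0,0,-0.8,-0.2],[0,0,0,0,0,-1,-0.2],[0,0,0,0,0,-1,-0.2],[0,0,0,0,0,-1,-0.2]]'
python3 -m jog '[[0,0,0,-0.15,-0.6,-0.6,-0.2],[0,0,0,-0.15,-0.97,0,-0.2],[0,0,0,-0.15,-0.97,0,-0.2],[0,0,0,-0.15,-0.97,0,-0.2],[0,0,0,-0.15,-0.97,0,-0.2]]'
python3 -m jog '[[0,0,0,-0.15,-0.97,0,-0.2],[0,0,0,-0.15,-0.97,0,-0.2],[0,0,0,-0.15,-0.97,0,-0.2],[0,0,0,-0.15,-0.97,0,-0.2],[0,0,0,-0.15,-0.97,0,-0.2]]'
python3 -m jog '[[0,0,0,-0.15,-0.97,0,-0.2],[0,0,0,-0.15,-0.97,0,-0.2],[0,0,0,-0.15,-0.97,0,-0.2],[0,0,0,-0.15,-0.97,0,-0.2],[0,0,0,0,0,0,-0.2]]'
python3 snap.py wrist w8; python3 snap.py side s8
```

```text
t: 18.77
tool_pos: [0.5065, 0.2337, 0.143]
tool_rot: [-0.049, -3.139, 0.001]
contact_force: [0.5, 0.1, -2.8]
opening: 0.0427
grip_force: 52.9
t: 19.4
tool_pos: [0.5249, 0.097, 0.1598]
tool_rot: [-0.049, -3.139, 0.001]
contact_force: [0.5, 0.3, -2.6]
opening: 0.0428
grip_force: 53.0
t: 20.02
tool_pos: [0.5427, -0.0489, 0.1598]
tool_rot: [-0.049, -3.139, -0.0]
contact_force: [-0.8, -0.8, -2.4]
opening: 0.043
grip_force: 53.0
t: 20.65
tool_pos: [0.5571, -0.1663, 0.1599]
tool_rot: [-0.053, -3.139, -0.0]
contact_force: [-0.2, 0.4, -2.4]
opening: 0.0432
grip_force: 52.9
20.7 [ 0.5571 -0.1651  0.1598] [ 0.4914 -0.163   0.3029]
20.75 [ 0.5572 -0.1643  0.1599] [0.2901 0.7802 0.8723]
```

```bash
python3 -m jog '[[0,0,0,-0.1,-0.65,0.4,-0.2],[0,0,0,-0.1,-0.7,0.8,-0.2],[0,0,0,0,0,1,-0.2],[0,0,0,0,0,0.5,-0.2],[0,0,0,0,0,0,-0.2]]'
python3 snap.py wrist w9; python3 snap.py top t9
python3 -c "
import cv2,numpy as np
a=cv2.imread('pics/w9.png')[0:360,80:480];b=cv2.resize(cv2.imread('pics/t9.png')[130:250,340:460],(360,360))
cv2.imwrite('pics/w9t.png',np.hstack([a,b]))"
```

```text
t: 21.38
tool_pos: [0.5617, -0.2041, 0.0778]
tool_rot: [-0.048, -3.138, -0.003]
contact_force: [-0.0, -0.8, -1.9]
opening: 0.0427
grip_force: 52.9
21.425 [ 0.5628 -0.2045  0.0795] [ 0.4962 -0.2012  0.221 ]
21.475 [ 0.5636 -0.2048  0.0806] [0.4014 0.0797 1.2205]
```

View pics/w9t.png

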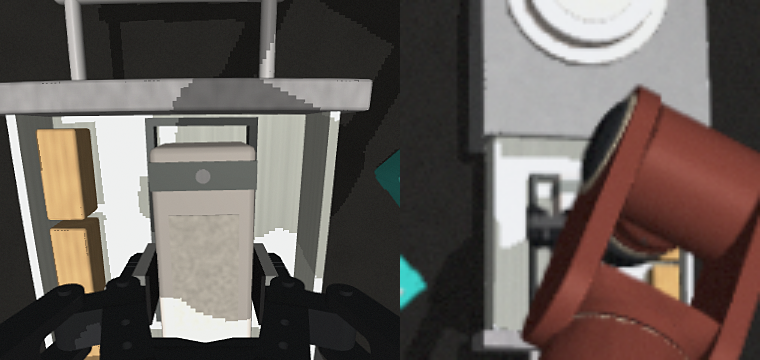

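The driver hangs level in the fingers over the open nest, with its near end at about (284,148) in w9. The nest's near strip shows just beyond it.

```bash
python3 - <<'E'
import pickle
from h import *
np.set_printoptions(precision=4,suppress=True)
d=pickle.load(open("w9.pkl","rb")); R,p=tool(); print(p,status.get_obs()["tool_rot"])
for v in((284,142),(284,150),(284,160)): print(v,plane(d,v,.0795+.02),plane(d,v,.0795-.014))
for v in((231,190),(336,190)): print(v,plane(d,v,.0995))
for v in((226,118),(337,118),(335,126),(236,126)): print(v,plane(d,v,.034))
E
```

```text
[ 0.5636 -0.2048  0.0806] [ 0.0476  3.1401 -0.001 ]
(284, 142) [ 0.5023 -0.2017  0.0995] [ 0.504  -0.2018  0.0655]
(284, 150) [ 0.5054 -0.2018  0.0995] [ 0.508  -0.2019  0.0655]
(284, 160) [ 0.5094 -0.2019  0.0995] [ 0.5131 -0.2021  0.0655]
(231, 190) [ 0.521  -0.2241  0.0995]
(336, 190) [ 0.5223 -0.1808  0.0995]
(226, 118) [ 0.4903 -0.2362  0.034 ]
(337, 118) [ 0.4923 -0.1697  0.034 ]
(335, 126) [ 0.497  -0.1709  0.034 ]
(236, 126) [ 0.4952 -0.2305  0.034 ]
```

```bash
python3 -m jog '[[0,0,0,0.05,0,0.5,-0.2],[0,0,0,0,0,0.5,-0.2],[0,0,0,0,0,0.4,-0.2],[0,0,0,0,0,0,-0.2],[0,0,0,0,0,0,-0.2]]'
python3 -m jog '[[0,0,0,0,0,0.08,-0.2],[0,0,0,0,0,0,-0.2]]'
```

```text
t: 22.1
tool_pos: [0.5617, -0.2048, 0.0379]
tool_rot: [0.048, 3.141, -0.0]
contact_force: [0.5, 0.5, -1.9]
opening: 0.0431
grip_force: 52.9
t: 22.35
tool_pos: [0.5616, -0.2048, 0.0356]
tool_rot: [0.048, 3.141, -0.0]
contact_force: [-0.9, 0.4, -2.5]
opening: 0.043
grip_force: 52.9
```

```bash
python3 -m jog '[[0,0,0,0,0,0.06,-0.2],[0,0,0,0,0,0,-0.2],[0,0,0,0,0,0,-0.2]]'
```

```text
t: 22.72
tool_pos: [0.5618, -0.2048, 0.034]
tool_rot: [0.048, 3.14, -0.001]
contact_force: [-0.1, -1.0, -0.4]
opening: 0.0432
grip_force: 53.1
```

The load has come off the wrist at the expected height, so the driver is resting on the floor. Releasing.

```bash
python3 -m jog '[[0,0,0,0,0,0,0.3],[0,0,0,0,0,0,0.3],[0,0,0,0,0,-0.3,0.3],[0,0,0,0,0,-0.8,0.3],[0,0,0,0,0,-1,0.3]]'
python3 -m jog '[[0,0,0,0,0,-1,0.3],[0,0,0,0,0,-1,0.3],[0,0,0,0,0,-1,0.3],[0,0,0,0,0,-1,0.3],[0,0,0,0,0,0,0.3]]'
python3 snap.py wrist w10
python3 -c "
import cv2
cv2.imwrite('pics/w10c.png',cv2.imread('pics/w10.png')[60:400,60:500])"
```

```text
t: 23.35
tool_pos: [0.5611, -0.2045, 0.0972]
tool_rot: [-0.048, -3.14, -0.001]
contact_force: [0.2, 0.2, -0.2]
opening: 0.0557
grip_force: 0.0
t: 23.98
tool_pos: [0.5632, -0.2055, 0.2209]
tool_rot: [0.048, 3.135, -0.005]
contact_force: [-0.5, 0.4, -0.0]
opening: 0.0555
grip_force: 0.0
24.025 [ 0.5622 -0.205   0.2184] [ 0.4963 -0.2019  0.3634]
```

View pics/w10c.png

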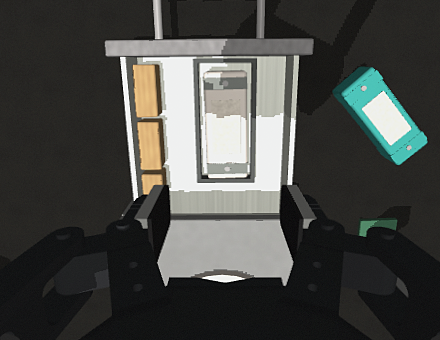

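The driver lies inside the nest strips, spanning (263,130) to (308,236) in w10. I'll verify it numerically while backing out to in front of the handle with the fingers shut.

```bash
python3 -m jog '[[0,0,0,1,-0.1,0,-1],[0,0,0,1,-0.1,0,-1],[0,0,0,1,-0.1,0,-1],[0,0,0,1,-0.1,0,-1],[0,0,0,1,-0.1,0,-1]]' >/dev/null
python3 -m jog '[[0,0,0,1,-0.1,0,-1],[0,0,0,0,0,0.6,-1],[0,0,0,0,0,1,-1],[0,0,0,0,0,1,-1],[0,0,0,0,0,0,-1]]'
python3 snap.py top t10
python3 - <<'E'
import pickle
from h import *
np.set_printoptions(precision=4,suppress=True)
d=pickle.load(open("w10.pkl","rb"))
P=np.array([plane(d,(u+60,v+60),.054) for u,v in((203,70),(247,70),(203,176),(248,176))]); print(P,P.mean(0))
N=np.array([plane(d,(u+60,v+60),.034) for u,v in((194,57),(255,57),(198,182),(255,182))]); print(N,N.mean(0))
E
```

```text
t: 25.28
tool_pos: [0.379, -0.215, 0.1341]
tool_rot: [-0.048, -3.134, -0.009]
contact_force: [0.3, -0.5, 0.3]
opening: 0.0001
grip_force: 0.0
25.325 [ 0.3801 -0.216   0.1364] [0.4014 0.0797 1.2205]
[[ 0.5023 -0.2253  0.054 ]
 [ 0.5037 -0.1813  0.054 ]
 [ 0.6153 -0.2308  0.054 ]
 [ 0.6167 -0.1814  0.054 ]] [ 0.5595 -0.2047  0.054 ]
[[ 0.489  -0.2356  0.034 ]
 [ 0.491  -0.1714  0.034 ]
 [ 0.6304 -0.239   0.034 ]
 [ 0.6323 -0.1719  0.034 ]] [ 0.5607 -0.2045  0.034 ]
```

The driver's centre is within about 1 mm of the nest's, at the expected height. Now lowering and pushing shut.

```bash
python3 -m jog '[[0,0,0,0,0,0.8,-1],[0,0,0,0,0,1,-1],[0,0,0,0,0,1,-1],[0,0,0,0,0,0.5,-1],[0,0,0,0,0,0,-1]]'
python3 -m jog '[[0,0,0,-0.3,0,0,-1],[0,0,0,-0.3,0,0,-1],[0,0,0,-0.4,0,0,-1],[0,0,0,-0.4,0,0,-1],[0,0,0,-0.4,0,0,-1]]'
python3 -m jog '[[0,0,0,-0.5,0,0,-1],[0,0,0,-0.5,0,0,-1],[0,0,0,-0.5,0,0,-1],[0,0,0,-0.5,0,0,-1],[0,0,0,-0.5,0,0,-1]]'
```

```text
t: 25.95
tool_pos: [0.381, -0.2169, 0.0394]
tool_rot: [-0.048, -3.14, -0.001]
contact_force: [-0.2, 0.1, -0.1]
opening: 0.0001
grip_force: 0.0
t: 26.58
tool_pos: [0.4359, -0.2188, 0.0397]
tool_rot: [-0.048, -3.141, 0.0]
contact_force: [-2.1, -0.1, 0.4]
opening: -0.0001
grip_force: 0.7
t: 27.2
tool_pos: [0.5109, -0.2209, 0.0394]
tool_rot: [-0.048, -3.141, -0.001]
contact_force: [-1.8, 0.7, 1.0]
opening: -0.0
grip_force: 0.8
```

```bash
python3 -m jog '[[0,0,0,-0.4,0,0,-1],[0,0,0,-0.4,0,0,-1],[0,0,0,-0.4,0,0,-1],[0,0,0,-0.3,0,0,-1],[0,0,0,0,0,0,-1]]'
python3 -m jog '[[0,0,0,-0.2,0,0,-1],[0,0,0,-0.2,0,0,-1],[0,0,0,0,0,0,-1]]'
```

```text
t: 27.82
tool_pos: [0.556, -0.2228, 0.04]
tool_rot: [0.048, 3.14, -0.001]
contact_force: [-0.5, -0.2, 0.8]
opening: 0.0003
grip_force: 0.0
t: 28.2
tool_pos: [0.5676, -0.223, 0.0398]
tool_rot: [0.048, 3.14, -0.001]
contact_force: [0.7, -0.4, -0.2]
opening: -0.0003
grip_force: 0.0
```

```bash
for i in 1; do python3 -m jog '[[0,0,0,-0.15,0,0,-1],[0,0,0,-0.1,0,0,-1],[0,0,0,0,0,0,-1]]'; done
python3 -m jog '[[0,0,0,-0.1,0,0,-1],[0,0,0,0,0,0,-1]]'
```

```text
t: 28.58
tool_pos: [0.5749, -0.2232, 0.0397]
tool_rot: [0.048, 3.14, -0.0]
contact_force: [0.6, -0.3, 0.3]
opening: 0.0002
grip_force: 0.0
t: 28.82
tool_pos: [0.5778, -0.2232, 0.0397]
tool_rot: [0.048, 3.141, -0.0]
contact_force: [-0.7, 0.0, 0.2]
opening: -0.0001
grip_force: 0.0
```

```bash
python3 -m jog '[[0,0,0,-0.1,0,0,-1],[0,0,0,0,0,0,-1]]'
python3 -m jog '[[0,0,0,-0.1,0,0,-1],[0,0,0,0,0,0,-1]]'
```

```text
t: 29.08
tool_pos: [0.5787, -0.2232, 0.0395]
tool_rot: [-0.048, -3.136, -0.001]
contact_force: [-7.9, 0.1, 5.4]
opening: -0.0004
grip_force: 3.9
t: 29.32
tool_pos: [0.5788, -0.2232, 0.0394]
tool_rot: [-0.047, -3.128, -0.002]
contact_force: [-18.3, 1.4, 13.5]
opening: -0.0002
grip_force: 9.3
```

That's the hard stop, at the predicted handle position. Backing off and checking.

```bash
python3 -m jog '[[0,0,0,0.3,0,0,-1],[0,0,0,0.8,0,0,-1],[0,0,0,1,0,0,-1],[0,0,0,0.5,0,-0.8,-1],[0,0,0,0,0,-1,-1]]'
python3 -m jog '[[0,0,0,0.5,0,-1,-1],[0,0,0,1,0,-1,-1],[0,0,0,1,0,-0.5,-1],[0,0,0,0,0,0,-1]]'
python3 snap.py wrist w11; python3 snap.py top t11
python3 -c "
import cv2,numpy as np
a=cv2.imread('pics/t11.png');cv2.imwrite('pics/end.png',np.vstack([a[70:320,170:560],cv2.resize(cv2.imread('pics/w11.png'),(390,292))]))"
```

```text
t: 29.95
tool_pos: [0.5039, -0.2204, 0.093]
tool_rot: [-0.05, -3.14, -0.002]
contact_force: [-0.0, -0.1, 0.5]
opening: -0.0002
grip_force: 0.0
t: 30.45
tool_pos: [0.4305, -0.2192, 0.1704]
tool_rot: [0.05, 3.137, -0.004]
contact_force: [0.6, 0.3, -0.3]
opening: -0.0002
grip_force: 0.0
30.5 [ 0.4307 -0.2189  0.1694] [ 0.3639 -0.2156  0.313 ]
30.55 [ 0.4308 -0.2187  0.1687] [0.4014 0.0797 1.2205]
```

View pics/end.png

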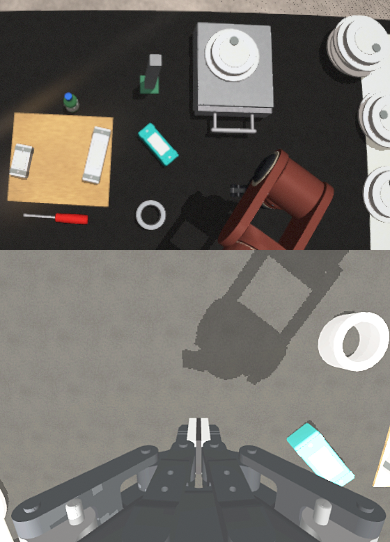

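The drawer is shut, with the handle at about (404,199) in the top view. The other two drivers, glue, tape and screwdriver are where they were, and the arm is clear. Handing in.

```bash
python3 -c "
import pickle
from h import *
d=pickle.load(open('t11.pkl','rb')); print(plane(d,(404,199),.05))
from station import finish_job
print(finish_job())"
```

```text
[ 0.59816825 -0.22487501  0.05      ]
the job is handed in; nothing more can be done
None
```

The job is handed in: driver_mid measured about 1 mm off the nest's centre, lying flat, before I pushed the drawer to its hard stop. In the last view everything else looked to be where it began, about 30.5 s into the 69 s allowed.

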